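# Lock the cake carrier with its press-in shackle

## Task

Lock up the cake carrier for the courier: fold the yellow hasp leaf down flat on the brass lock block, take the red-capped U shackle from its wooden stand and put both legs down through the leaf into the block, then press it down until the hidden pawls click, so that it stays down by itself when you let go. Feel for the click and press no harder than needed (never ram it against the bottom of the lock), and leave the cakes and other things on the table where they are.

Things in the scene. Friction and masses are not known exactly. Their poses are not given: they have to be found in the camera images.
- case: Carrier case, closed, aluminium with a blue lid, 220 (its x) x 300 (its y) x 80 mm high, fixed on the table. Origin: centre of its underside; z up; -x is its front. On its lid stands the brass lock block, 34 (x) x 84 (y) x 58 mm high, centred 45 mm in front of the case's centre.
- lock_mouth (a point): Centre of the lock block's top face, midway between its two bores (138 mm above the table). Axes as the case: z up, y along the line of the bores. The bores are 12 mm square, go straight down, and lie at y = +22 and -22 mm. The pawls click with the leg tips 28 to 48 mm below this face, differently from one lock to the next; a solid bottom follows 3 mm below the click.
- keyhole (a point): Keyhole in the block's front face. Inside: springs that push the legs up (met 16 mm down, 5 N together there, 9 N at the deepest) and a pawl at each bore. Over the last 8 mm the force climbs to about 13 to 18 N, then drops by about 8 N: the click. Let go before it, and the springs lift the tips to 16 mm; after it, it stays down. Over 36 N between shackle and lock or hasp does damage.
- hasp (a joint): Yellow hasp leaf, a plate 62 x 84 x 4 mm. Value: angle in rad, 0 = flat on top of the block (its top face is then 4 mm above lock_mouth), growing as its front edge rises; friction of about 0.05 N m keeps it where it is left. Two 16 mm square holes come over the bores when flat, with a 28 mm web between them; its front edge then stands 24 mm out in front of the block.
- lock_back (a point): Middle of the leaf's hinge line, along y at the block's back top edge: 21 mm behind lock_mouth (+x) and 2 mm above it.
- hasp_tip (a point): Middle of the leaf's front edge, 62 mm from the hinge line.
- shackle: Loose U shackle, about 150 g, standing in the stand: two steel legs, 10 mm thick, at y = +22 and -22 mm, tips tapered over 7 mm to 3 mm, joined at the top by a bar whose middle is a red cap to grip, 14 (x) x 30 (y) x 26 mm high. Origin: midway between the leg tips; z up. The cap reaches from 60 to 86 mm above the origin. Half a turn makes no difference.
- stand: Wooden stand, 40 (x) x 90 (y) x 68 mm high on a rubber foot 55 x 105 mm, fixed; the shackle's legs hang in its two holes and the red cap rests on its top. Origin: centre of its underside.
- cake_lid: Wrapped cake, 70 x 95 x 26 mm, lying on the case lid behind the lock; leave alone. Origin: centre of underside.
- cake_a: Wrapped cake, 70 x 95 x 26 mm, on the table to the left; leave alone. Origin: centre of underside.
- cake_b: Wrapped cake, 70 x 95 x 26 mm, on the table far right; leave alone. Origin: centre of underside.
- cake_c: Wrapped cake, 70 x 95 x 26 mm, on the table near right; leave alone. Origin: centre of underside.
- label_roll: Roll of white labels, 76 mm across, 35 mm high, lying flat; leave alone. Origin: centre of underside.
- jar: Glass jar with brass cap, 66 mm across, 85 mm high, standing; leave alone. Origin: centre of underside.
There are look-alikes about, which are no part of the job. There is more than one size of the shackle; the one meant has the size given above.

How it is judged:
On the way, in this order (a step that is already met when the one before it is completed fails the run):
1. the hasp leaf is folded down flat on the lock block (value of joint hasp below 0.1 rad), for 0.2 s.
2. both legs of the shackle are in the bores (z of shackle in the frame of lock_mouth below -0.008 m and horizontal distance between shackle and lock_mouth below 0.005 m), for 0.1 s.
3. the shackle has been pressed down to the depth of the pawls (z of shackle in the frame of lock_mouth below -0.026 m), for 0.1 s.
At the end, for the whole second after the job is handed in: The hasp leaf lies flat (under 0.1 rad). The shackle, let go, stands upright (within 0.15 rad), at rest, within 5 mm of the bores' centre, and stays down by itself with its leg tips more than 26 mm below the block's top face, as only the pawls can hold it (value of joint hasp below 0.1 rad and z of shackle in the frame of lock_mouth below -0.026 m and horizontal distance between shackle and lock_mouth below 0.005 m and angle between shackle's own z axis and vertical below 0.15 rad and linear speed of shackle below 0.02 m/s); the robot touches nothing.
It fails at once if the shackle is pressed or jammed against the lock or hasp with more than 36 N (contact force between shackle and case above 36 N).
It fails at once if a cake, the label roll or the jar is moved by more than 30 mm (distance of any of cake_lid, cake_a, cake_b, cake_c, label_roll, jar from where it was at the start of the episode above 0.03 m).
It also fails if it takes over 67 s, if anything falls off the work surface, if the arm or the gripper's body presses on something with over 40 N, if the wrist force passes 120 N, or if a joint passes its speed limit or range.

## Robot

A 7-joint arm with a two-finger parallel gripper is mounted at the origin on the work surface. World frame = base frame: x ahead of the robot, y to its left, z up, the work surface at z = 0. Lengths are in m, angles in rad, forces in N, time in s.
With the tool pointing down it reaches from about 0.4 to 0.9 m from the base axis. Payload 5.5 kg.
Tool frame: the origin (TCP) lies midway between the tips of the shut fingers; the grasp point (between the pads) lies 19 mm behind it (r.grip_point_offset is the distance from the TCP to the grasp point, in m); z points along the fingers, y is the line along which they close (so a half turn about z gives the same grasp; the last joint's range is limited). The gripper opens to 92 mm and grips with 3 to 60 N. Pads are 19 mm wide; open, the fingers measure 130 mm over their backs; the gripper's body (75 mm by 190 mm) begins 47 mm behind the grasp point.
Start: joints at [-0.868, 0.501, -0.427, 1.55, 0.221, 1.138, -0.21], TCP at [0.277, 0.588, 0.227] pointing down, gripper open.
Joint ranges: [-2.88, 2.88], [-0.31, 2.03], [-1.54, 1.56], [0.2, 2.42], [-1.41, 4.55], [0.19, 2.02], [-2.57, 2.57]. Speed limits (rad/s): [2.57, 2.57, 3.14, 3.14, 3.14, 3.14, 3.14].

## Interface

Orientations are given as a rotation vector (axis times angle).
In Python, from station import r gives the robot as it stands.
- The arm moves only by the tool move_arm, never from a script. Its argument "rows" is a list of rows, each a list of 3 entries, a list of its own where there are three numbers: the finger opening in mm, from 0 to 91.8, then the shift along the world's x, y, z in units of 50 mm (1.0 is 50 mm), then the turn, a rotation vector about the world's x, y, z in units of 8 degrees (1.0 is 8 degrees). In form: [[claw, [dx, dy, dz], [wx, wy, wz]], ...]. A call has 1 to 20 rows; each row shifts and turns the commanded pose from where the row before left it; what a row does not reach is not made up. A row lasts 1/10 s, in which the tool goes at most 50 mm and 8.59 degrees, less where a joint would pass 70% of its speed; a pose out of reach is approached as far as the arm can. A call is refused whole if a number of a shift passes 1 or a number of a turn 1, either way. A call with a gripper value outside its range is refused whole. The fingers move at their own pace and stop on an object; the grip force is fixed at half the most. Time passes only in rows, so rows that do not move let the fingers close. It gives the time, the measured TCP pose, the force, the opening and the grip force at its end, in the units of the state.
- r.read_state(): the state, without advancing time (a new reading comes with each control period).
- r.get_image(name): name is "side" or "top" or "wrist"; returns a dict with "frame" (480x640x3 uint8, blue, green, red), "intrinsics" (3x3 intrinsics, pixels), "R" (3x3) and "t" (3): a world point X has camera coordinates R X + t; the wrist camera has in their place "tool_from_camera" (4x4, takes a point from camera to tool coordinates, whose origin is the TCP and whose axes are the flange's). Camera axes: x right, y down, z forward; pixel columns grow to the right and rows downward; lengths in m; the calibration is good to about 2 mm. A picture is of the moment at which its call begins: read the wrist's pose just before it. There is no depth.
- r.close_job(): hands the job in; it is judged then, once.
The state is a dict: "time": time; "joint_pos": joint angles; "dq": joint speeds; "joint_efforts": joint torques, N m; "tool_pos": TCP position; "tool_rot": TCP orientation; "force": force on the tool from outside, world axes, zero at the start; "moment": the same for the moment, N m; "grip_width": finger opening in m; "grip_force": force on a finger pad.
Only numpy, scipy, OpenCV 4.12 (cv2) and the standard library are available. Lean on these libraries where they do the work, as an engineer would, in place of code of your own. Each camera call takes 0.05 s, during which the arm holds its last target. There are 200 camera calls.

## Working session

There is one attempt and no reset: what is moved stays moved. The work goes in short steps, Python scripts to look and compute and a tool call to move; the robot and the scene stay as the last step left them, time stands still between calls to the robot, and variables do not carry over. Pictures are saved under pics/ and viewed, at most 10 in all, crops included, and the job is handed in when it is done.

Besides the shell and the picture viewer there is one more tool, called after "Emit:" in YAML: its name, and indented under it one key for each argument. move_arm: Moves the arm, as the interface text tells. Its arguments: {"type":"object","properties":{"rows":{"type":"array"}},"required":["rows"]}

```bash
mkdir -p pics
cat > h.py <<'E'
import numpy as np, cv2
from station import r
def grab(n,f):
    s=r.read_state(); im=r.get_image(n); cv2.imwrite(f'pics/{f}.png',im['frame']); 
    np.savez(f'pics/{f}.npz',frame=im['frame'],tp=s['tool_pos'],tr=s['tool_rot'],**{k:np.array(v) for k,v in im.items() if k!='frame'}); return im
def cam(f):
    d=np.load(f'pics/{f}.npz'); K=d['intrinsics']
    if 'R' in d: R,t=d['R'],d['t']
    else:
        T=np.eye(4); T[:3,:3]=cv2.Rodrigues(d['tr'])[0]; T[:3,3]=d['tp']; M=np.linalg.inv(T@d['tool_from_camera']); R,t=M[:3,:3],M[:3,3]
    return K,R,t
def plane(f,uv,z):
    K,R,t=cam(f); uv=np.atleast_2d(uv).astype(float); o=-R.T@t
    d=(R.T@np.linalg.inv(K)@np.c_[uv,np.ones(len(uv))].T).T
    return o+d*((z-o[2])/d[:,2])[:,None]
def tri(*obs):
    A=np.zeros((3,3)); b=np.zeros(3); L=[]
    for f,uv in obs:
        K,R,t=cam(f); o=-R.T@t; d=R.T@np.linalg.inv(K)@np.r_[uv,1.]; d/=np.linalg.norm(d); P=np.eye(3)-np.outer(d,d); A+=P; b+=P@o; L.append((o,P))
    x=np.linalg.solve(A,b); return x,[np.linalg.norm(P@(x-o)) for o,P in L]
def proj(f,X):
    K,R,t=cam(f); p=(K@(R@np.atleast_2d(X).T+t[:,None])).T; return p[:,:2]/p[:,2:]
E
python3 - <<'E'
from h import *
for n in('top','side','wrist'): grab(n,n+'0')
s=r.read_state(); print(s['tool_pos'],s['tool_rot'],s['time'],s['force'],r.grip_point_offset)
for n in('top0','side0'):
    K,R,t=cam(n); print(n,-R.T@t,R[2],K[0])
E
```

```text
[0.27651423 0.58763478 0.22590044] [-6.85072024e-01 -3.06558840e+00  2.35274017e-03] 0.15 [ 0.3280914   0.26190076 -0.08245437] 0.0188
top0 [0.20998966 0.0376764  1.704105  ] [ 0.17335336 -0.00739643 -0.98483192] [590.78172107   0.         315.0851638 ]
side0 [ 0.00119882 -0.46620709  0.97782454] [ 0.43878576  0.45357242 -0.77571845] [460.32419759   0.         317.7388098 ]
```

View pics/top0.png

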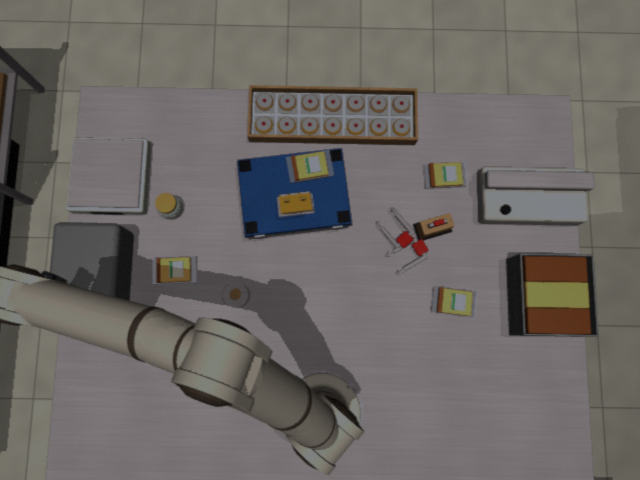

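View pics/side0.png

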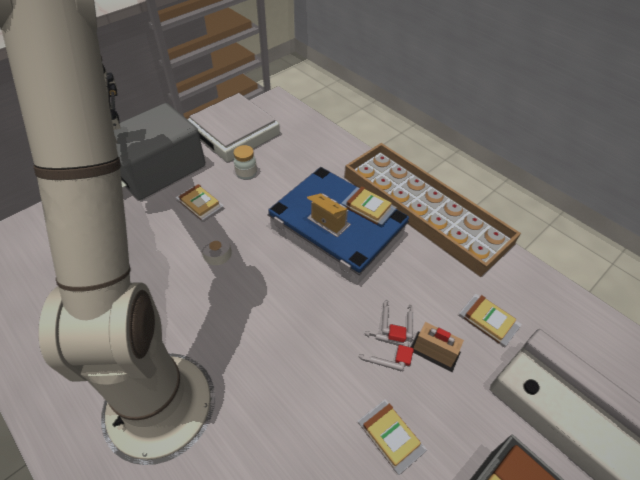

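The top view shows the case (295,195) with lock (296,203), two loose red-capped U's lying at (404,240) and (420,247), and one in the wooden stand at (436,225). In the side view they are at (398,333), (404,355) and (441,335). The one in the stand fits the description ("standing in the stand"), and I'll confirm it in a crop.

Run:
```python
from h import *
t=cv2.imread('pics/top0.png'); s=cv2.imread('pics/side0.png')
c=lambda i,x,y,w,h:cv2.resize(i[y:y+h,x:x+w],(400,300),interpolation=cv2.INTER_CUBIC)
cv2.imwrite('pics/crop1.png',np.vstack([np.hstack([c(t,370,190,100,75),c(s,355,290,120,90)]),np.hstack([c(t,255,165,80,60),c(s,290,175,80,60)])]))
def blobs(n,im,lo,hi,mn=10):
    m=cv2.inRange(cv2.cvtColor(im,cv2.COLOR_BGR2HSV),lo,hi)
    k,l,st,ce=cv2.connectedComponentsWithStats(m)
    for i in range(1,k):
        if st[i][4]>=mn:
            cn=np.argwhere(l==i)[:,::-1].astype(np.float32); print(n,st[i],ce[i].round(1),cv2.minAreaRect(cn))
for n,i in(('top',t),('side',s)): blobs(n,i,(0,190,110),(4,255,255))
```

```text
top [435 220   9   5  32] [438.5 222. ] ((438.7353515625, 221.94119262695312), (3.6380343437194824, 8.246211051940918), 75.96376037597656)
top [397 232  15  15 122] [404.2 239.1] ((404.25006103515625, 238.75003051757812), (9.899495124816895, 12.020814895629883), 45.0)
top [413 240  14  15 121] [419.8 247. ] ((419.73529052734375, 247.058837890625), (12.176399230957031, 10.118415832519531), 59.036251068115234)
```

View pics/crop1.png

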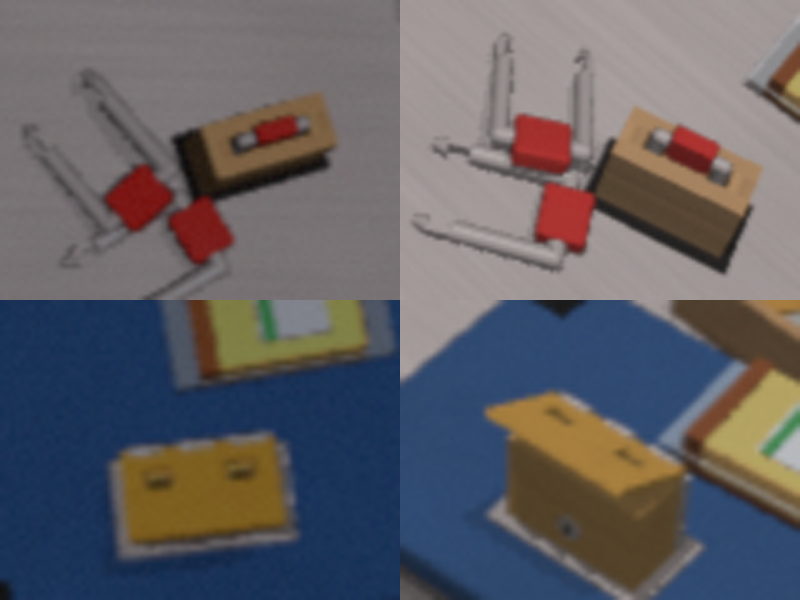

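The crop confirms that the upright U in the stand is the right one: its cap is between two collars on the wood, and the two loose ones are larger. The leaf covers the block and looks partly raised. I'll triangulate next.

Run:
```python
from h import *
for nm,a,b in(('cap',(438.5,222),(442.9,334.4)),('holeL',(286.6,200.6),(321.6,197.6)),('holeR',(303,198.6),(335.6,206.4))):
    print(nm,tri(('top0',a),('side0',b)))
def q(crop,x0,y0,sc,ox,oy): return [(x0+(x-ox)*sc,y0+(y-oy)*sc) for x,y in crop]
print('stand top corners',plane('top0',q([(200,127),(322,93),(338,148),(213,180)],370,190,.25,0,0),.068).round(3))
print('leaf corners z.15',plane('top0',q([(120,458),(280,437),(290,523),(130,540)],255,165,.2,0,300),.15).round(3))
# case corners on top
print('case', plane('top0',[(238,160),(341,150),(351,228),(247,237)],.08).round(3))
```

```text
cap (array([ 0.52877296, -0.31920732,  0.08045866]), [np.float64(0.0013098850851302512), np.float64(0.0013098850851300692)])
holeL (array([0.56505096, 0.104766  , 0.15377046]), [np.float64(0.0013376108989601508), np.float64(0.0013376108989600541)])
holeR (array([0.571614  , 0.06103558, 0.1518941 ]), [np.float64(0.0016374941287933525), np.float64(0.001637494128793417)])
stand top corners [[ 0.532 -0.271  0.068]
 [ 0.558 -0.358  0.068]
 [ 0.519 -0.368  0.068]
 [ 0.494 -0.279  0.068]]
leaf corners z.15 [[0.578 0.125 0.15 ]
 [0.591 0.039 0.15 ]
 [0.544 0.033 0.15 ]
 [0.533 0.118 0.15 ]]
case [[ 0.699  0.248  0.08 ]
 [ 0.735 -0.045  0.08 ]
 [ 0.508 -0.075  0.08 ]
 [ 0.477  0.215  0.08 ]]
```

Emit:
move_arm:
  rows:
    - [80, [0.3, -0.7, 0.4], [0, 0, -0.4]]
    - [80, [0.35, -0.75, 0.4], [0, 0, -0.4]]
    - [80, [0.35, -0.75, 0.4], [0, 0, -0.4]]
    - [0, [0.35, -0.75, 0.2], [0, 0, -0.4]]
    - [0, [0.35, -0.75, 0.2], [0, 0, -0.4]]
    - [0, [0.35, -0.75, 0.2], [0, 0, -0.4]]
    - [0, [0.35, -0.75, 0.2], [0, 0, -0.4]]
    - [0, [0.35, -0.75, 0.1], [0, 0, -0.4]]
    - [0, [0.35, -0.75, 0], [0, 0, -0.4]]
    - [0, [0.35, -0.75, 0], [0, 0, -0.4]]
    - [0, [0.35, -0.75, 0], [0, 0, -0.4]]
    - [0, [0.35, -0.75, 0], [0, 0, -0.4]]
    - [0, [0.35, -0.75, 0], [0, 0, -0.4]]
    - [0, [0, -0.4, 0], [0, 0, -0.4]]
    - [0, [0, 0, 0], [0, 0, -0.4]]
    - [0, [0, 0, 0], [0, 0, 0]]
    - [0, [0, 0, 0], [0, 0, 0]]

```text
time: 1.85
tool_pos: [0.5012, 0.0841, 0.3316]
tool_rot: [-1.869, -2.524, -0.0]
force: [0.3, 0.4, 0.6]
grip_width: 0.0007
grip_force: 0.0
```

Run:
```python
from h import *
s=r.read_state(); print(s['tool_pos'],cv2.Rodrigues(s['tool_rot'])[0].round(3),s['joint_pos'],s['force'])
im=grab('wrist','w1'); print(im['tool_from_camera'])
```

```text
[0.50120511 0.08412869 0.33162954] [[-0.292  0.957 -0.   ]
 [ 0.957  0.292  0.   ]
 [ 0.001 -0.    -1.   ]] [-0.18553773  0.12476539 -0.03662312  1.77683951  0.0042322   1.24038029
  0.07268482] [0.3379631  0.43806268 0.56930089]
[[ 4.55519617e-04 -9.58872370e-01 -2.83837224e-01  7.62422226e-02]
 [ 9.99999717e-01  2.66883766e-04  7.03262299e-04 -4.94113763e-05]
 [-5.98587240e-04 -2.83837464e-01  9.58872221e-01 -1.58030157e-01]
 [ 0.00000000e+00  0.00000000e+00  0.00000000e+00  1.00000000e+00]]
```

View pics/w1.png

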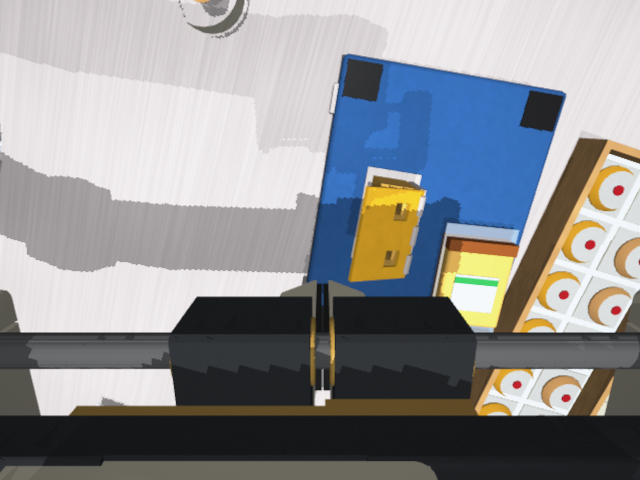

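The wrist view shows the leaf (from 350,282 to 425,190) tilted up over the block, hinge on the right (+x). The holes are at (401,210) and (391,258). Next I'll press its front half down with the fingers shut.

Emit:
move_arm:
  rows:
    - [0, [0.8, -0.1, -0.5], [0, 0, 0]]
    - [0, [0, 0, -0.9], [0, 0, 0]]
    - [0, [0, 0, -0.9], [0, 0, 0]]
    - [0, [0, 0, -0.3], [0, 0, 0]]
    - [0, [0, 0, -0.3], [0, 0, 0]]
    - [0, [0, 0, -0.2], [0, 0, 0]]
    - [0, [0, 0, -0.2], [0, 0, 0]]
    - [0, [0, 0, -0.2], [0, 0, 0]]
    - [0, [0, 0, -0.15], [0, 0, 0]]
    - [0, [0, 0, -0.07], [0, 0, 0]]
    - [0, [0, 0, -0.07], [0, 0, 0]]
    - [0, [0, 0, 0], [0, 0, 0]]

```text
time: 3.1
tool_pos: [0.5419, 0.0782, 0.1425]
tool_rot: [1.873, 2.522, 0.001]
force: [0.0, 0.5, -0.0]
grip_width: 0.0002
grip_force: 0.0
```

Emit:
move_arm:
  rows:
    - [0, [0, 0, -0.02], [0, 0, 0]]
    - [0, [0, 0, -0.02], [0, 0, 0]]
    - [0, [0, 0, -0.02], [0, 0, 0]]
    - [0, [0, 0, 0], [0, 0, 0]]

```text
time: 3.5
tool_pos: [0.5422, 0.0782, 0.1419]
tool_rot: [1.873, 2.521, 0.002]
force: [-7.3, -0.9, 20.5]
grip_width: 0.0002
grip_force: 9.9
```

Emit:
move_arm:
  rows:
    - [0, [0, 0, 0.3], [0, 0, 0]]
    - [0, [0, 0, 0.8], [0, 0, 0]]
    - [0, [0.1, -0.2, 0.9], [0, 0, 0]]
    - [0, [0.1, -0.2, 0.9], [0, 0, 0]]
    - [0, [0, 0, 0], [0, 0, 0]]
    - [0, [0, 0, 0], [0, 0, 0]]
    - [0, [0, 0, 0], [0, 0, 0]]

```text
time: 4.2
tool_pos: [0.5509, 0.0583, 0.2831]
tool_rot: [-1.872, -2.521, 0.002]
force: [0.7, 0.2, 0.5]
grip_width: 0.0003
grip_force: 0.0
```

Run:
```python
from h import *
s=r.read_state(); print(s['tool_pos'],s['dq'],s['force'])
grab('wrist','w2'); grab('side','s2'); grab('top','t2')
w=cv2.imread('pics/w2.png')[60:300,260:580]; a=cv2.imread('pics/s2.png')[170:260,290:370]
cv2.imwrite('pics/crop2.png',np.hstack([cv2.resize(w,(480,360),interpolation=cv2.INTER_CUBIC),cv2.resize(a,(320,360),interpolation=cv2.INTER_CUBIC)]))
```

```text
[0.55085839 0.0583116  0.28313548] [-0.00183011  0.01606573 -0.00366222  0.01336913  0.00171402  0.00043719
  0.00222335] [0.74016416 0.16772176 0.47064032]
```

View pics/crop2.png

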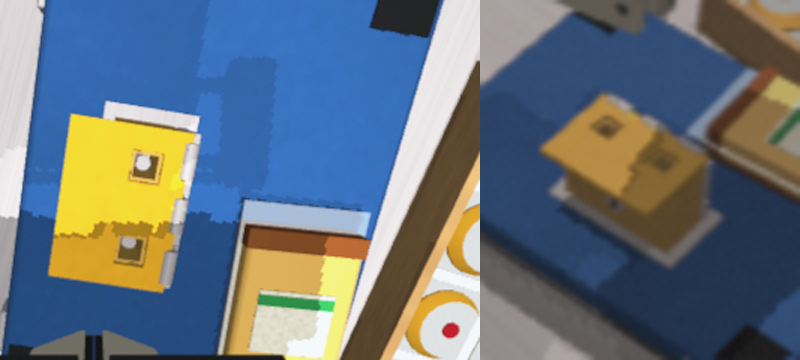

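The leaf now lies flat: in w2 its corners are about (308,137), (393,148), (369,255) and (292,243), and the bores are at (357,171) and (347,226). I'll measure these, and find the cap in the unobstructed views.

```bash
cat >> h.py <<'E'
def leaf(f,box):
    im=np.load(f'pics/{f}.npz')['frame']; x0,y0,x1,y1=box; S=4
    c=cv2.resize(im[y0:y1,x0:x1],None,fx=S,fy=S,interpolation=cv2.INTER_CUBIC)
    m=cv2.inRange(cv2.cvtColor(c,cv2.COLOR_BGR2HSV),(17,120,140),(34,255,255))
    cs,h=cv2.findContours(m,cv2.RETR_CCOMP,cv2.CHAIN_APPROX_NONE)
    k=max(range(len(cs)),key=lambda i:cv2.contourArea(cs[i])); f2=lambda p:(np.array(p)+.5)/S-.5+(x0,y0)
    out=[]
    for i in range(len(cs)):
        if h[0][i][3]==k and cv2.contourArea(cs[i])>60*S: rr=cv2.minAreaRect(cs[i]); out.append(f2(rr[0])); print('hole',f2(rr[0]),np.array(rr[1])/S)
    q=cv2.approxPolyDP(cv2.convexHull(cs[k]),6*S*1.0,True)[:,0]; print('poly',f2(q).round(1).tolist())
    return out,f2(q)
E
python3 - <<'E'
from h import *
h,q=leaf('w2',(270,110,420,280))
P=plane('w2',q,.142); print(P.round(4)); 
if len(h): Q=plane('w2',np.array(h),.142); print('holes',Q.round(4),Q.mean(0))
for n in('s2',): print('proj', proj(n,P).round(1).tolist())
for f in('w2',):
    pass
for zz in(.142,.138): print(zz,plane('w2',[(356.7,171.3),(346.7,226)],zz).round(4))
E
```

```text
hole [346.60098267 225.28916931] [15.45731258 15.52367878]
hole [356.2297287  169.99662399] [15.78230095 16.31659698]
poly [[307.6, 135.9], [389.1, 149.1], [367.9, 254.1], [292.1, 242.6]]
[[0.5215 0.1183 0.142 ]
 [0.5821 0.1267 0.142 ]
 [0.5934 0.0442 0.142 ]
 [0.5327 0.0358 0.142 ]]
holes [[0.5698 0.0619 0.142 ]
 [0.5635 0.105  0.142 ]] [0.56664464 0.08347551 0.142     ]
proj [[305.5, 206.3], [321.0, 192.9], [347.1, 208.4], [331.8, 222.7]]
0.142 [[0.5642 0.1042 0.142 ]
 [0.57   0.0614 0.142 ]]
0.138 [[0.5646 0.1038 0.138 ]
 [0.5706 0.0605 0.138 ]]
```

Emit:
move_arm:
  rows:
    - [0, [0.3, -0.1, 0.5], [0, 0, 0]]
    - [0, [0.3, -0.1, 0.5], [0, 0, 0]]
    - [0, [0, 0, 0], [0, 0, 0]]
    - [0, [0, 0, 0], [0, 0, 0]]
    - [0, [0, 0, 0], [0, 0, 0]]

```text
time: 4.85
tool_pos: [0.5805, 0.0485, 0.3325]
tool_rot: [-1.871, -2.521, 0.003]
force: [0.2, -0.1, -0.0]
grip_width: 0.0003
grip_force: 0.0
```

Run:
```python
from h import *
grab('wrist','w3'); P2=proj('w3',[.567,.083,.142])[0]; x,y=P2.astype(int); print(P2)
h,q=leaf('w3',(x-100,max(y-90,0),x+75,y+90))
if h: Q=plane('w3',np.array(h),.142); print(Q.round(4),Q.mean(0))
a=[(346.6,225.3),(356.2,170.0)]
if len(h)==2: 
    for u,v in zip(a,h): print(tri(('w2',u),('w3',v)))
print(plane('w3',q,.142).round(4))
```

```text
[319.20714987 168.08063876]
hole [315.42825317 191.91988373] [13.16056061 13.70195103]
hole [323.21284485 142.59797668] [13.72731495 14.38491058]
poly [[279.4, 112.1], [350.9, 124.1], [334.9, 217.9], [267.6, 207.4]]
[[0.5698 0.0619 0.142 ]
 [0.564  0.1048 0.142 ]] [0.56694057 0.08333447 0.142     ]
(array([0.56987901, 0.06172689, 0.14116217]), [np.float64(1.815895649892635e-05), np.float64(1.8158956498922074e-05)])
(array([0.56410975, 0.10454835, 0.1367334 ]), [np.float64(1.5891225264381812e-05), np.float64(1.589122526425749e-05)])
[[0.5214 0.118  0.142 ]
 [0.5821 0.1263 0.142 ]
 [0.5935 0.0442 0.142 ]
 [0.5326 0.0359 0.142 ]]
```

Emit:
move_arm:
  rows:
    - [60, [-0.1, -0.8, 0], [0, 0, 0]]
    - [60, [-0.1, -0.9, 0], [0, 0, 0]]
    - [60, [-0.1, -0.9, 0], [0, 0, 0]]
    - [60, [-0.1, -0.9, 0], [0, 0, 0]]
    - [60, [-0.1, -0.9, 0], [0, 0, 0]]
    - [60, [-0.1, -0.9, 0], [0, 0, 0]]
    - [60, [-0.1, -0.9, -0.3], [0, 0, 0]]
    - [60, [-0.1, -0.8, -0.4], [0, 0, 0]]
    - [60, [0, -0.5, -0.4], [0, 0, 0]]
    - [60, [0, 0, 0], [0, 0, 0]]
    - [60, [0, 0, 0], [0, 0, 0]]
    - [60, [0, 0, 0], [0, 0, 0]]

```text
time: 6.1
tool_pos: [0.5426, -0.3249, 0.2795]
tool_rot: [-1.87, -2.524, -0.002]
force: [1.1, 0.2, 0.9]
grip_width: 0.0605
grip_force: 0.0
```

```bash
cat >> h.py <<'E'
def red(f,box=(0,0,640,480)):
    im=np.load(f'pics/{f}.npz')['frame']; x0,y0,x1,y1=box
    m=cv2.inRange(cv2.cvtColor(im[y0:y1,x0:x1],cv2.COLOR_BGR2HSV),(0,170,60),(6,255,255))
    k,l,st,ce=cv2.connectedComponentsWithStats(m); o=[]
    for i in range(1,k):
        if st[i][4]>15:
            rr=cv2.minAreaRect(np.argwhere(l==i)[:,::-1].astype(np.float32)); o.append(np.array(rr[0])+(x0,y0)); print('red',st[i],(ce[i]+(x0,y0)).round(1),o[-1].round(1),np.round(rr[1],1),round(rr[2],1))
    return o
E
python3 - <<'E'
from h import *
s=r.read_state(); print(s['tool_pos'],cv2.Rodrigues(s['tool_rot'])[0][:,1])
grab('wrist','w4'); red('w4'); print(proj('w4',[.527,-.319,.094]))
E
```

```text
[ 0.54255798 -0.32487567  0.27952594] [9.56621931e-01 2.91330828e-01 9.11190994e-04]
red [ 271   68   44   51 1480] [292.4  92.7] [292.5  92.9] [43.1 35.3] 70.0
red [ 240  111   45   40 1285] [261.3 130.5] [261.7 130.3] [34.4 39. ] 76.0
red [300 180  16  35 509] [307.8 196.9] [307.5 197. ] [34. 15.] 90.0
[[306.77887545 199.34499923]]
```

View pics/w4.png

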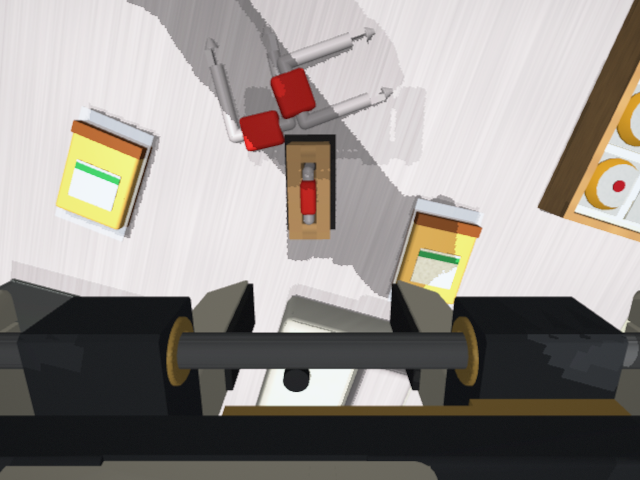

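The wrist view shows the stand with the upright shackle, cap centred at (307.6,197), between its collars. The two loose ones lie beyond it at (292,93) and (261,130), clear of the fingers. I'll measure from a second, lower view.

Emit:
move_arm:
  rows:
    - [60, [-0.2, -0.1, -0.5], [0, 0, 0]]
    - [60, [-0.2, 0, -0.5], [0, 0, 0]]
    - [60, [0, 0, 0], [0, 0, 0]]
    - [60, [0, 0, 0], [0, 0, 0]]
    - [60, [0, 0, 0], [0, 0, 0]]

```text
time: 6.65
tool_pos: [0.5237, -0.3315, 0.2313]
tool_rot: [1.869, 2.521, 0.002]
force: [0.8, 0.6, 0.0]
grip_width: 0.0598
grip_force: 0.0
```

Run:
```python
from h import *
s=r.read_state(); print(s['tool_pos'])
grab('wrist','w5'); a=red('w4',(298,170,330,220)); b=red('w5')
p=proj('w5',[.527,-.319,.094])[0]; print(p); v=min(b,key=lambda c:np.linalg.norm(c-p))
print(tri(('w4',a[0]),('w5',v)))
for f,u in(('w4',a[0]),('w5',v)): print(plane(f,u,.092))
# cap long-axis, stand outline
for f,c in(('w4',a[0]),('w5',v)):
    im=np.load(f'pics/{f}.npz')['frame']; m=cv2.inRange(cv2.cvtColor(im,cv2.COLOR_BGR2HSV),(10,70,90),(20,170,255))
    k,l,st,ce=cv2.connectedComponentsWithStats(m); 
    i=max((i for i in range(1,k)),key=lambda i:st[i][4]*(np.linalg.norm(ce[i]-c)<40))
    rr=cv2.minAreaRect(np.argwhere(l==i)[:,::-1].astype(np.float32)); B=cv2.boxPoints(rr); P=plane(f,B,.068); print(rr,P.round(4),P.mean(0)); 
    for j in range(2): d=P[j+1]-P[j]; print(np.linalg.norm(d),np.degrees(np.arctan2(d[1],d[0])))
```

```text
[ 0.52370299 -0.33150409  0.23130291]
red [  2  10  16  35 509] [307.8 196.9] [307.5 197. ] [34. 15.] 90.0
red [ 286   59   51   58 1957] [311.  87.] [311.2  87.1] [49.4 40.8] 70.0
red [ 251  108   50   45 1635] [274.8 130. ] [275.2 129.9] [38.8 43.7] 76.0
red [323 187  17  40 651] [330.9 207.1] [331.  206.5] [39. 16.] 90.0
[330.25015197 209.66806829]
(array([ 0.52710642, -0.31731568,  0.0904822 ]), [np.float64(0.00014805585594944464), np.float64(0.0001480558559493129)])
[[ 0.52705853 -0.31717951  0.092     ]]
[[ 0.52698951 -0.31686726  0.092     ]]
((307.5, 190.5), (95.0, 43.0), 90.0) [[ 0.4947 -0.2796  0.068 ]
 [ 0.5323 -0.2681  0.068 ]
 [ 0.5591 -0.3545  0.068 ]
 [ 0.5189 -0.3667  0.068 ]] [ 0.52622425 -0.31722764  0.068     ]
0.03925254118922446 16.959321182727322
0.09044249612550705 -72.75200013252292
((330.0, 198.0), (110.0, 50.0), 90.0) [[ 0.4941 -0.2786  0.068 ]
 [ 0.532  -0.267   0.068 ]
 [ 0.561  -0.3545  0.068 ]
 [ 0.5198 -0.367   0.068 ]] [ 0.52673047 -0.31677669  0.068     ]
0.03967582845402778 16.913821297703898
0.09218663568478858 -71.70818831103895
```

Emit:
move_arm:
  rows:
    - [50, [0.07, 0.29, -0.3], [0, 0, 0]]
    - [50, [0, 0, -0.7], [0, 0, 0]]
    - [50, [0, 0, -0.7], [0, 0, 0]]
    - [50, [0, 0, -0.6], [0, 0, 0]]
    - [50, [0, 0, -0.4], [0, 0, 0]]
    - [50, [0, 0, -0.3], [0, 0, 0]]
    - [50, [0, 0, -0.15], [0, 0, 0]]
    - [50, [0, 0, 0], [0, 0, 0]]
    - [50, [0, 0, 0], [0, 0, 0]]
    - [50, [0, 0, 0], [0, 0, 0]]

```text
time: 7.7
tool_pos: [0.5262, -0.3179, 0.0731]
tool_rot: [1.872, 2.52, 0.001]
force: [-0.6, -0.1, -0.4]
grip_width: 0.05
grip_force: 0.0
```

Emit:
move_arm:
  rows:
    - [50, [0.01, 0.02, -0.02], [0, 0, 0]]
    - [10, [0, 0, 0], [0, 0, 0]]
    - [0, [0, 0, 0], [0, 0, 0]]
    - [0, [0, 0, 0], [0, 0, 0]]
    - [0, [0, 0, 0], [0, 0, 0]]
    - [0, [0, 0, 0], [0, 0, 0]]
    - [0, [0, 0, 0], [0, 0, 0]]
    - [0, [0, 0, 0], [0, 0, 0]]

```text
time: 8.5
tool_pos: [0.5258, -0.3164, 0.0707]
tool_rot: [1.873, 2.522, 0.0]
force: [-0.1, 0.2, -0.2]
grip_width: 0.0139
grip_force: 30.0
```

Emit:
move_arm:
  rows:
    - [0, [0, 0, 0.1], [0, 0, 0]]
    - [0, [0, 0, 0.3], [0, 0, 0]]
    - [0, [0, 0, 0.5], [0, 0, 0]]
    - [0, [0, 0, 0.5], [0, 0, 0]]
    - [0, [0, 0, 0.5], [0, 0, 0]]
    - [0, [0, 0, 0.5], [0, 0, 0]]
    - [0, [0, 0, 0.5], [0, 0, 0]]
    - [0, [0, 0, 0.5], [0, 0, 0]]
    - [0, [0, 0, 0.2], [0, 0, 0]]
    - [0, [0, 0, 0], [0, 0, 0]]
    - [0, [0, 0, 0], [0, 0, 0]]

```text
time: 9.6
tool_pos: [0.5251, -0.316, 0.2501]
tool_rot: [-1.872, -2.521, 0.0]
force: [0.1, -0.6, -1.4]
grip_width: 0.0138
grip_force: 30.0
```

Run:
```python
from h import *
s=r.read_state(); print(s['tool_pos'],s['force'],s['grip_width'])
grab('wrist','w6'); red('w6',(200,180,450,400)); grab('side','s6')
w=cv2.imread('pics/w6.png')[200:440,180:500]; print(proj('s6',s['tool_pos'])); p=proj('s6',s['tool_pos'])[0].astype(int)
a=cv2.imread('pics/s6.png')[p[1]-45:p[1]+45,p[0]-40:p[0]+40]
cv2.imwrite('pics/crop6.png',np.hstack([cv2.resize(w,(480,360)),cv2.resize(a,(320,360),interpolation=cv2.INTER_CUBIC)]))
```

```text
[ 0.52512757 -0.31601962  0.25005475] [ 0.10780972 -0.64558088 -1.36242011] 0.013821491912538321
red [ 104   98   37   54 1600] [322.  308.9] [322.  304.5] [53. 36.] 90.0
[[461.63167989 291.91087527]]
```

View pics/crop6.png

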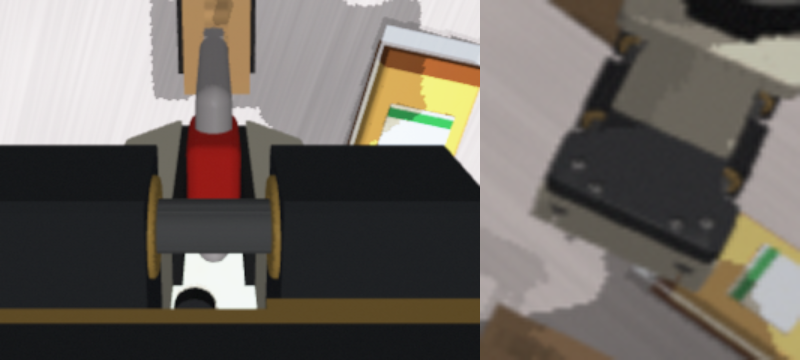

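The shackle is held upright and centred between the pads, with its leg seen at (322,250) in the wrist view. Now I'll carry it over the lock, turning it about -9°.

Emit:
move_arm:
  rows:
    - [0, [0.05, 0.4, 0], [0, 0, -0.12]]
    - [0, [0.08, 0.7, 0], [0, 0, -0.2]]
    - [0, [0.08, 0.8, 0], [0, 0, -0.2]]
    - [0, [0.08, 0.8, 0], [0, 0, -0.2]]
    - [0, [0.08, 0.8, 0], [0, 0, -0.2]]
    - [0, [0.08, 0.8, 0], [0, 0, -0.2]]
    - [0, [0.08, 0.8, 0], [0, 0, 0]]
    - [0, [0.08, 0.8, 0], [0, 0, 0]]
    - [0, [0.08, 0.8, 0], [0, 0, 0]]
    - [0, [0.08, 0.7, 0], [0, 0, 0]]
    - [0, [0.04, 0.4, 0], [0, 0, 0]]
    - [0, [0, 0, 0], [0, 0, 0]]
    - [0, [0, 0, 0], [0, 0, 0]]
    - [0, [0, 0, 0], [0, 0, 0]]
    - [0, [0, 0, 0], [0, 0, 0]]

```text
time: 11.2
tool_pos: [0.5661, 0.0718, 0.2504]
tool_rot: [2.067, 2.365, -0.001]
force: [-0.6, -0.2, -1.7]
grip_width: 0.0136
grip_force: 30.0
```

Run:
```python
from h import *
s=r.read_state(); T=cv2.Rodrigues(s['tool_rot'])[0]; print(s['tool_pos'],T.round(4),np.degrees(np.arctan2(T[1,1],T[0,1])),s['force'])
grab('wrist','w7'); grab('side','s7')
for f in('w7','s7'):
    o=s['tool_pos']; print(f,proj(f,[o+T@np.array([sx*.022,0,.063]) for sx in(1,-1)]).round(0).tolist(), proj(f,[.5638,.104,.142]).round(0))
p=proj('s7',[.566,.083,.17])[0].astype(int)
w=cv2.imread('pics/w7.png')[150:390,180:500];a=cv2.imread('pics/s7.png')[p[1]-45:p[1]+45,p[0]-40:p[0]+40]
cv2.imwrite('pics/crop7.png',np.hstack([cv2.resize(w,(480,360),interpolation=cv2.INTER_CUBIC),cv2.resize(a,(320,360),interpolation=cv2.INTER_CUBIC)]))
```

```text
[0.56610751 0.07175434 0.2504341 ] [[-1.338e-01  9.910e-01 -5.000e-04]
 [ 9.910e-01  1.338e-01 -7.000e-04]
 [-6.000e-04 -6.000e-04 -1.000e+00]] 7.689038197138275 [-0.60796948 -0.24469947 -1.74046443]
w7 [[322.0, 219.0], [322.0, 290.0]] [[325. 189.]]
s7 [[325.0, 191.0], [339.0, 199.0]] [[322. 201.]]
```

View pics/crop7.png

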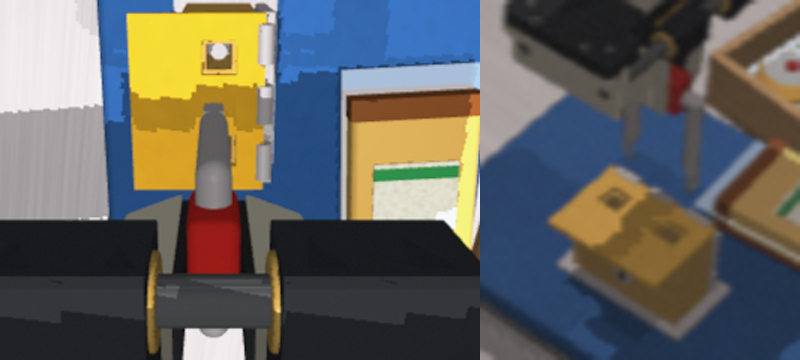

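The tip of the +y leg is at (322,220), where I predicted it, and the +y bore is at (326,188), so the model fits. I was 12 mm short in y, so I'll correct that and lower to just above the leaf.

Emit:
move_arm:
  rows:
    - [0, [0, 0.12, 0], [0, 0, 0.02]]
    - [0, [-0.01, 0.12, 0], [0, 0, 0.02]]
    - [0, [0, 0, -0.3], [0, 0, 0]]
    - [0, [0, 0, -0.3], [0, 0, 0]]
    - [0, [0, 0, -0.1], [0, 0, 0]]
    - [0, [0, 0, 0], [0, 0, 0]]
    - [0, [0, 0, 0], [0, 0, 0]]
    - [0, [0, 0, 0], [0, 0, 0]]

```text
time: 12.1
tool_pos: [0.5663, 0.0859, 0.2166]
tool_rot: [2.057, 2.373, 0.002]
force: [-0.5, 0.4, -1.1]
grip_width: 0.0136
grip_force: 30.0
```

Run:
```python
from h import *
s=r.read_state(); T=cv2.Rodrigues(s['tool_rot'])[0]; o=s['tool_pos'];print(o,np.degrees(np.arctan2(T[1,1],T[0,1])),s['force'])
grab('wrist','w8'); grab('side','s8')
for f in('w8','s8'):
    print(f,proj(f,[o+T@np.array([sx*.022,0,.063]) for sx in(1,-1)]).round(0).tolist(), proj(f,[[.5638,.104,.142],[.57,.0619,.142]]).round(0).tolist())
p=proj('s8',[.566,.083,.16])[0].astype(int)
w=cv2.imread('pics/w8.png')[150:310,240:400];a=cv2.imread('pics/s8.png')[p[1]-35:p[1]+35,p[0]-35:p[0]+35]
cv2.imwrite('pics/crop8.png',np.hstack([cv2.resize(w,(400,400),interpolation=cv2.INTER_CUBIC),cv2.resize(a,(400,400),interpolation=cv2.INTER_CUBIC)]))
```

```text
[0.56631271 0.08585575 0.21659793] 8.164240692200586 [-0.45838294  0.4128523  -1.08542293]
w8 [[322.0, 219.0], [322.0, 290.0]] [[322.0, 221.0], [322.0, 285.0]]
s8 [[321.0, 197.0], [335.0, 206.0]] [[322.0, 201.0], [335.0, 209.0]]
```

View pics/crop8.png

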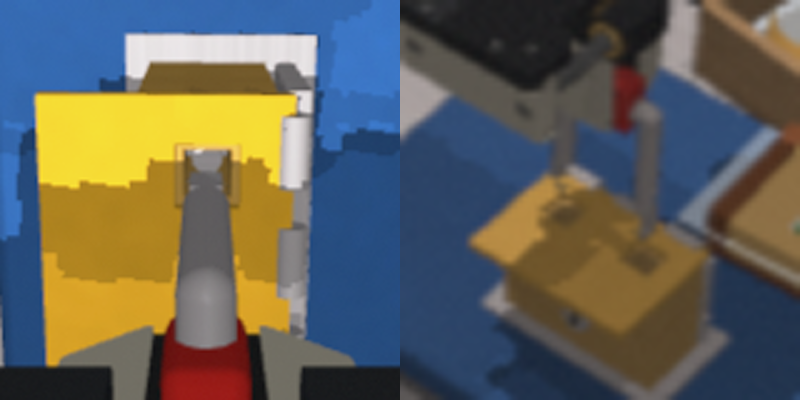

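The tips stand over the holes: the hole centre is at (323.6,220) and the leg column at about 322.8. I'll shift y by -2 mm and enter gently.

Emit:
move_arm:
  rows:
    - [0, [0, -0.035, 0], [0, 0, 0]]
    - [0, [0, 0, -0.06], [0, 0, 0]]
    - [0, [0, 0, -0.06], [0, 0, 0]]
    - [0, [0, 0, -0.06], [0, 0, 0]]
    - [0, [0, 0, -0.04], [0, 0, 0]]
    - [0, [0, 0, 0], [0, 0, 0]]
    - [0, [0, 0, 0], [0, 0, 0]]

```text
time: 12.9
tool_pos: [0.5657, 0.0839, 0.2046]
tool_rot: [-2.058, -2.374, 0.0]
force: [-0.4, 0.3, -2.7]
grip_width: 0.0141
grip_force: 30.0
```

Emit:
move_arm:
  rows:
    - [0, [0, 0, -0.04], [0, 0, 0]]
    - [0, [0, 0, -0.04], [0, 0, 0]]
    - [0, [0, 0, -0.04], [0, 0, 0]]
    - [0, [0, 0, -0.04], [0, 0, 0]]
    - [0, [0, 0, 0], [0, 0, 0]]

```text
time: 13.4
tool_pos: [0.5654, 0.0839, 0.1963]
tool_rot: [-2.057, -2.374, 0.001]
force: [-0.6, 0.2, -0.3]
grip_width: 0.0139
grip_force: 30.0
```

Emit:
move_arm:
  rows:
    - [0, [0, 0, -0.04], [0, 0, 0]]
    - [0, [0, 0, -0.04], [0, 0, 0]]
    - [0, [0, 0, -0.04], [0, 0, 0]]
    - [0, [0, 0, -0.04], [0, 0, 0]]
    - [0, [0, 0, 0], [0, 0, 0]]

```text
time: 13.9
tool_pos: [0.5656, 0.0839, 0.1884]
tool_rot: [-2.058, -2.374, 0.0]
force: [1.2, 0.0, -2.3]
grip_width: 0.0139
grip_force: 30.0
```

Emit:
move_arm:
  rows:
    - [0, [0, 0, -0.04], [0, 0, 0]]
    - [0, [0, 0, -0.04], [0, 0, 0]]
    - [0, [0, 0, -0.04], [0, 0, 0]]
    - [0, [0, 0, -0.04], [0, 0, 0]]
    - [0, [0, 0, 0], [0, 0, 0]]

```text
time: 14.4
tool_pos: [0.5659, 0.084, 0.181]
tool_rot: [2.057, 2.374, 0.001]
force: [-1.3, -0.5, 3.5]
grip_width: 0.0136
grip_force: 30.0
```

Emit:
move_arm:
  rows:
    - [0, [0, 0, -0.03], [0, 0, 0]]
    - [0, [0, 0, -0.03], [0, 0, 0]]
    - [0, [0, 0, -0.03], [0, 0, 0]]
    - [0, [0, 0, 0], [0, 0, 0]]

```text
time: 14.8
tool_pos: [0.5659, 0.084, 0.1762]
tool_rot: [2.058, 2.374, 0.001]
force: [0.1, -0.7, 4.3]
grip_width: 0.0136
grip_force: 30.0
```

Emit:
move_arm:
  rows:
    - [0, [0, 0, -0.03], [0, 0, 0]]
    - [0, [0, 0, 0], [0, 0, 0]]

```text
time: 15.0
tool_pos: [0.5659, 0.0839, 0.1747]
tool_rot: [2.058, 2.374, 0.001]
force: [-0.8, 0.1, 3.6]
grip_width: 0.0139
grip_force: 30.0
```

Emit:
move_arm:
  rows:
    - [0, [0, 0, -0.03], [0, 0, 0]]
    - [0, [0, 0, 0], [0, 0, 0]]

```text
time: 15.2
tool_pos: [0.5659, 0.084, 0.1732]
tool_rot: [2.058, 2.374, 0.001]
force: [-0.5, -0.1, 4.1]
grip_width: 0.0137
grip_force: 30.0
```

Emit:
move_arm:
  rows:
    - [0, [0, 0, -0.03], [0, 0, 0]]
    - [0, [0, 0, 0], [0, 0, 0]]

```text
time: 15.4
tool_pos: [0.5659, 0.0839, 0.1717]
tool_rot: [2.058, 2.374, 0.001]
force: [0.5, 0.0, 5.3]
grip_width: 0.0144
grip_force: 30.0
```

Emit:
move_arm:
  rows:
    - [0, [0, 0, -0.03], [0, 0, 0]]
    - [0, [0, 0, 0], [0, 0, 0]]

```text
time: 15.6
tool_pos: [0.5659, 0.084, 0.1703]
tool_rot: [2.058, 2.374, 0.001]
force: [0.2, 0.3, 4.0]
grip_width: 0.0137
grip_force: 30.0
```

Emit:
move_arm:
  rows:
    - [0, [0, 0, -0.03], [0, 0, 0]]
    - [0, [0, 0, 0], [0, 0, 0]]

```text
time: 15.8
tool_pos: [0.5659, 0.084, 0.1688]
tool_rot: [2.058, 2.374, 0.001]
force: [0.8, 0.1, 4.8]
grip_width: 0.0136
grip_force: 30.0
```

Emit:
move_arm:
  rows:
    - [0, [0, 0, -0.03], [0, 0, 0]]
    - [0, [0, 0, 0], [0, 0, 0]]

```text
time: 16.0
tool_pos: [0.5659, 0.084, 0.1673]
tool_rot: [2.058, 2.374, 0.001]
force: [-0.3, -0.4, 3.7]
grip_width: 0.0136
grip_force: 30.0
```

Emit:
move_arm:
  rows:
    - [0, [0, 0, -0.03], [0, 0, 0]]
    - [0, [0, 0, 0], [0, 0, 0]]

```text
time: 16.2
tool_pos: [0.566, 0.0842, 0.166]
tool_rot: [2.057, 2.374, 0.001]
force: [-0.7, 0.4, 5.7]
grip_width: 0.0136
grip_force: 30.0
```

Emit:
move_arm:
  rows:
    - [0, [0, 0, -0.03], [0, 0, 0]]
    - [0, [0, 0, 0], [0, 0, 0]]

```text
time: 16.4
tool_pos: [0.5661, 0.0844, 0.165]
tool_rot: [2.057, 2.374, 0.002]
force: [-1.1, 0.5, 8.7]
grip_width: 0.0138
grip_force: 30.0
```

Emit:
move_arm:
  rows:
    - [0, [0, 0, -0.02], [0, 0, 0]]
    - [0, [0, 0, 0], [0, 0, 0]]

```text
time: 16.6
tool_pos: [0.5662, 0.0844, 0.1644]
tool_rot: [2.057, 2.374, 0.002]
force: [-2.7, 0.2, 11.4]
grip_width: 0.0137
grip_force: 30.0
```

Emit:
move_arm:
  rows:
    - [0, [0, 0, -0.02], [0, 0, 0]]
    - [0, [0, 0, 0], [0, 0, 0]]

```text
time: 16.8
tool_pos: [0.5664, 0.0844, 0.1637]
tool_rot: [2.057, 2.374, 0.003]
force: [-1.1, -0.1, 12.0]
grip_width: 0.0138
grip_force: 30.0
```

Emit:
move_arm:
  rows:
    - [0, [0, 0, -0.02], [0, 0, 0]]
    - [0, [0, 0, 0], [0, 0, 0]]

```text
time: 17.0
tool_pos: [0.5665, 0.0844, 0.1628]
tool_rot: [2.057, 2.373, 0.003]
force: [-2.7, 0.4, 12.4]
grip_width: 0.0141
grip_force: 30.0
```

Emit:
move_arm:
  rows:
    - [0, [0, 0, -0.02], [0, 0, 0]]
    - [0, [0, 0, 0], [0, 0, 0]]

```text
time: 17.2
tool_pos: [0.5666, 0.0845, 0.1619]
tool_rot: [2.057, 2.373, 0.003]
force: [-2.4, -0.3, 14.3]
grip_width: 0.0141
grip_force: 30.0
```

Emit:
move_arm:
  rows:
    - [0, [0, 0, -0.02], [0, 0, 0]]
    - [0, [0, 0, 0], [0, 0, 0]]

```text
time: 17.4
tool_pos: [0.5667, 0.0844, 0.161]
tool_rot: [2.057, 2.373, 0.004]
force: [-1.7, 0.1, 14.5]
grip_width: 0.0138
grip_force: 30.0
```

Emit:
move_arm:
  rows:
    - [0, [0, 0, -0.02], [0, 0, 0]]
    - [0, [0, 0, 0], [0, 0, 0]]

```text
time: 17.6
tool_pos: [0.5668, 0.0845, 0.1601]
tool_rot: [2.056, 2.373, 0.004]
force: [-2.8, 0.4, 14.3]
grip_width: 0.014
grip_force: 30.0
```

Emit:
move_arm:
  rows:
    - [0, [0, 0, -0.015], [0, 0, 0]]
    - [0, [0, 0, 0], [0, 0, 0]]

```text
time: 17.8
tool_pos: [0.5669, 0.0845, 0.1595]
tool_rot: [2.056, 2.373, 0.004]
force: [-2.6, 0.7, 14.7]
grip_width: 0.0139
grip_force: 30.0
```

Run:
```python
from h import *
grab('wrist','w9'); 
for f in('w6','w8','w9'): red(f,(200,180,450,400))
```

```text
red [ 104   98   37   54 1600] [322.  308.9] [322.  304.5] [53. 36.] 90.0
red [ 104   98   37   54 1601] [322. 309.] [322.  304.5] [53. 36.] 90.0
red [ 104   98   37   54 1605] [322. 309.] [322.  304.5] [53. 36.] 90.0
```

No slip in the grip, so I'll continue in small steps.

Emit:
move_arm:
  rows:
    - [0, [0, 0, -0.02], [0, 0, 0]]
    - [0, [0, 0, 0], [0, 0, 0]]

```text
time: 18.05
tool_pos: [0.5667, 0.0844, 0.1579]
tool_rot: [2.057, 2.373, 0.004]
force: [0.8, 1.3, 4.7]
grip_width: 0.014
grip_force: 30.0
```

Emit:
move_arm:
  rows:
    - [0, [0, 0, -0.015], [0, 0, 0]]
    - [0, [0, 0, 0], [0, 0, 0]]

```text
time: 18.25
tool_pos: [0.5667, 0.0844, 0.1565]
tool_rot: [2.057, 2.373, 0.003]
force: [1.0, 0.8, 6.7]
grip_width: 0.0138
grip_force: 30.0
```

That was the click: the force dropped from 14.7 to 4.7 N. I'll release and back off straight up.

Emit:
move_arm:
  rows:
    - [30, [0, 0, 0], [0, 0, 0]]
    - [40, [0, 0, 0], [0, 0, 0]]
    - [40, [0, 0, 0], [0, 0, 0]]
    - [40, [0, 0, 0], [0, 0, 0]]
    - [40, [0, 0, 0.3], [0, 0, 0]]
    - [40, [0, 0, 0.6], [0, 0, 0]]
    - [40, [0, 0, 0.8], [0, 0, 0]]
    - [40, [-0.1, -0.1, 0.8], [0, 0, 0]]
    - [40, [0, 0, 0], [0, 0, 0]]
    - [40, [0, 0, 0], [0, 0, 0]]
    - [40, [0, 0, 0], [0, 0, 0]]

```text
time: 19.35
tool_pos: [0.5598, 0.0789, 0.2794]
tool_rot: [-2.057, -2.373, 0.003]
force: [1.1, 0.1, -0.4]
grip_width: 0.0401
grip_force: 0.0
```

Run:
```python
from h import *
s=r.read_state(); print(s['tool_pos'],s['force'])
grab('wrist','w10'); grab('side','s10'); a=red('w10',(200,100,450,380))
for z in(.17,.181): print(proj('w10',[.5665,.0835,z]),proj('s10',[.5665,.0835,z]))
p=proj('s10',[.566,.083,.16])[0].astype(int)
w=cv2.imread('pics/w10.png')[100:340,160:480];a=cv2.imread('pics/s10.png')[p[1]-45:p[1]+45,p[0]-40:p[0]+40]
cv2.imwrite('pics/crop10.png',np.hstack([cv2.resize(w,(480,360)),cv2.resize(a,(320,360),interpolation=cv2.INTER_CUBIC)]))
```

```text
[0.55981288 0.07887394 0.27939561] [ 1.09425046  0.1092492  -0.40950134]
red [124 109  20  46 828] [333.1 232.2] [333.5 231.5] [45. 19.] 90.0
[[332.48165974 228.93098466]] [[328.68178891 197.21228589]]
[[332.86606476 233.19544692]] [[328.83997775 194.03245463]]
```

View pics/crop10.png

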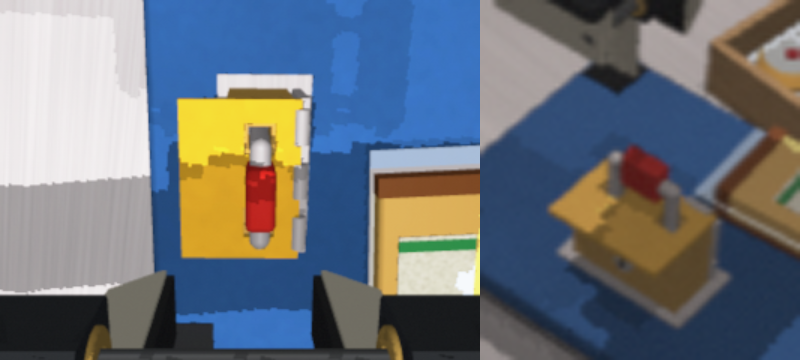

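The shackle stands upright through the flat leaf. Its cap is at (333,232), which fits a cap top at about 181 mm (tips about 43 mm deep); popped up to 16 mm it would sit about 10 px lower in the picture. It's locked, so I'll hand in.

```bash
python3 -c "
from station import r
print(r.close_job())"
```

```text
the job is handed in; nothing more can be done
None
```

The carrier is locked and the job is handed in: the leaf is flat, the shackle clicked at about 43 mm deep with a peak reading of about 15 N, and it stayed down after release. No verdict came back.

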